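# Bring the red pot of the caddy round and steady it

### The arm

A 6-joint arm with a two-finger parallel gripper is mounted at the origin on the work surface. World frame = base frame: x ahead of the robot, y to its left, z up, the work surface at z = 0. Lengths are in m, angles in rad, forces in N, time in s.
With the tool pointing down it reaches from about 0.425 to 0.925 m from the base axis. Payload 12.5 kg.
Tool frame: the origin (TCP) lies midway between the tips of the shut fingers; the grasp point (between the pads) lies 19 mm behind it; z points along the fingers, y is the line along which they close (so a half turn about z gives the same grasp; the last joint's range is limited). The gripper opens to 85 mm and grips with 20 to 120 N. Pads are 22 mm wide; open, the fingers measure 114 mm over their backs; the gripper's body (76 mm by 85 mm) begins 54 mm behind the grasp point. The pads swing forward as they close: fully open they stand 13 mm farther back than shut.
Start: joints at [1.113, 0.491, 1.559, -0, 1.092, -0.106], TCP at [0.215, 0.587, 0.231] pointing down, gripper open.
Joint ranges: [-3.1, 3.1], [-0.84, 2.19], [0.05, 2.79], [-1.13, 4.28], [0.06, 2.93], [-2.69, 2.69]. Speed limits (rad/s): [2.22, 2.22, 2.79, 3.14, 3.14, 3.14].

### API

Orientations are given as a 3x3 rotation matrix whose columns are the frame's x, y, z axes.
In Python, from station import status, viewer, workorder, models gives the robot as it stands.
- The arm moves only by the tool step_arm, never from a script. Its argument "moves" is a list of rows, each an object with "translation": the shift along the tool's x, y, z as a fraction of full scale, a list of three; "dr": the turn, a rotation vector about the tool's x, y, z as a fraction of full scale, a list of three. A call has 1 to 12 rows; each row is the pose to reach, as a shift and turn from the pose commanded when the call began, along the tool's axes at that moment, turning the shorter way round; what a row does not reach only later rows make up. Full scale, the value 1, is 0.1 m for a shift and pi rad for a turn. A row lasts 1/10 s, in which the tool goes at most 50 mm and 8.59 degrees, less where a joint would pass 70% of its speed; a pose out of reach is approached as far as the arm can. A call with a number of a shift or a turn outside -1 to 1 is refused whole. A call with a gripper value outside its range is refused whole. "hand" is the gripper command: -1 is shut, 1 is fully open, values between are in proportion, set as the call begins (left out, the last holds). The fingers move at their own pace and stop on an object; "grip_force" is the grip in N (left out, the last holds). Time passes only in rows, so rows that repeat a pose let the fingers close. It gives the time, the measured TCP pose, the force, the opening and the grip force at its end, in the units of the state.
- status.get_obs(): the state, without advancing time (a new reading comes with each control period).
- viewer.get_image(name): name is "scene" or "top"; returns the picture (480x640x3 uint8, red, green, blue); there is no depth.
- viewer.camera_model(name): a dict with "K" (3x3 intrinsics, pixels), "D" ([k1, k2, p1, p2, k3] as OpenCV has them; the pictures are not rectified), "rvec" (rotation vector, rad) and "tvec" (3), from world to camera coordinates, as OpenCV has them. Camera axes: x right, y down, z forward; pixel columns grow to the right and rows downward; lengths in m; the calibration is good to about 2 mm. A picture is of the moment at which its call begins. camera_model takes no time and is no camera call.
- workorder.job_done(): hands the job in; it is judged then, once.
Trained networks look in the newest picture that a camera, given by its name, has taken for a name from the list of things; names that differ only in an ending like _2 or _b are one class to them, and where a whole thing is asked for, a point or a joint stands for the part that bears it (a point fixed in the world has none). Each returns a list of dicts, best first, with "score" (0 to 1); they miss things now and then, are a little off and sometimes report something else, mostly with a low value. They report only what shows in the picture. A call takes as long as a camera call.
- models.boxes_of(query, camera): "point" ([x, y, z] in m, in the coordinates of the camera as it stood for that picture, good to about 4 mm: the middle of the surface that is visible of it).
- models.regions_of(query, camera): "region" (480x640 bool, what is visible of it).
- models.spot_point(query, camera): "point" ([x, y, z] in m, in the coordinates of the camera as it stood for that picture, good to about 4 mm: a listed point, or the origin of a listed thing).
The state is a dict: "t": time; "joint_pos": joint angles; "joint_velocities": joint speeds; "tau": joint torques, N m; "position": TCP position; "ee_rot": TCP orientation; "contact_force": force on the tool from outside, world axes, zero at the start; "wrist_torque": the same for the moment, N m; "width": finger opening in m; "finger_force": force on a finger pad.
Only numpy, scipy, OpenCV 4.12 (cv2) and the standard library are available. Lean on these libraries where they do the work, as an engineer would, in place of code of your own. Each camera call takes 0.05 s, during which the arm holds its last target. There are 200 camera calls.

### The job

The refill drawer in the base of the revolving caddy was left open: push it fully home until it clicks in. Then turn the caddy's turntable until the red pot faces the front, squarely over the yellow arrow on the drawer side, and finish while still gripping its black carrying handle, holding the turntable still so that I can pick seals from the red pot with both hands: do not let go. Leave the other things on the bench where they are.

Things in the scene. Friction and masses are not known exactly. Their poses are not given: they have to be found in the camera images.
- caddy: Revolving consumables caddy, screwed to the bench: a grey steel drawer base with a turntable of six pots on top. Origin: on the bench surface, under the turntable's axis; z up, its front (drawer side, yellow arrow on the base's top) looks along its own -x. Base 250 mm deep (135 mm in front of the axis, 115 mm behind), 240 mm wide (along y), 70 mm high. Turntable disc 190 mm across, its top 86 mm above the bench; pot rims at 161 mm.
- caddy_drawer (a joint): The base's refill drawer, in m: 0 = fully home, front flush with the base; grows as the drawer stands open towards the caddy's -x. It slides with 1 N of friction. A sprung roller catch resists the last stretch, from about 21 mm to 9 mm open, with some 6 to 8 N in all; once past 9 mm it draws the drawer fully home and keeps it there with about 4 N. It starts 40 to 70 mm open.
- drawer_face (a point): Point on the outer face of the blue drawer front (226 mm wide, from 7 to 60 mm above the bench), in the middle of its width and 30 mm above the bench; moves with the drawer. A black finger lip, 90 mm wide and 8 mm thick, stands out 14 mm from the face at 55 mm above the bench (underside 51, top 59).
- caddy_turntable (a joint): Angle of the turntable in rad, growing counter-clockwise seen from above, without stops; 0 (or any whole turn, such as 6.283) = red pot exactly at the front. Light ball bearing with about 0.04 N m of friction: it turns easily and stays where it is left. It starts 0.8 to 3.1 rad away from the front, either way.
- red_label (a point): Centre of the white label on the outer side of the one red pot, 91 mm from the axis, 131 mm above the bench; turns with the turntable. Pots: 50 mm across, 75 mm high, open on top, fixed in the turntable at 66 mm from the axis, 60 degrees apart; the other five are blue and grey.
- front_mark (a point): Fixed point of the caddy, 91 mm in front of the axis and 131 mm above the bench, in line with the yellow arrow: where the red pot's label is when the red pot faces the front.
- handle_grip (a point): Middle of the top bar of the black carrying handle, which stands in the middle of the turntable and turns with it: a loop on a column of 18 mm diameter, the top bar 90 mm long, 16 mm thick, 18 mm high, lying along this point's own x, whose -x end points to the red pot. The point is on the turntable's axis, 235 mm above the bench (bar from 226 to 244 mm). Pinch here across the 16 mm thickness from above; the slot and the fingers' room reach down to 190 mm.
- tape_roll: Roll of brown parcel tape lying flat, 100 mm across, 48 mm high; leave alone. Origin: centre of its underside.
- marker: White marker pen with black cap, 135 mm long, lying down; leave alone. Origin: centre of its underside.
- box_cutter: Yellow box cutter, 150 x 30 x 16 mm; leave alone. Origin: centre of its underside.
- label_roll: Roll of white labels lying flat, 80 mm across, 50 mm high; leave alone. Origin: centre of its underside.
- carton: Small brown carton, 120 x 90 x 60 mm; leave alone. Origin: centre of its underside.
- barcode_gun: Black barcode scanner gun lying on its side, about 110 x 160 mm, 45 mm high; leave alone. Origin: centre of its underside.
- sanitiser: Clear hand-sanitiser bottle with blue cap, 56 mm across, 150 mm high; leave alone. Origin: centre of its underside.

How it is judged:
By the outcome, as a careful person would: the job done as asked, in the order asked, and still so for the second after the job is handed in, while the arm keeps its last pose, push and grip.
It also fails if it takes over 64 s, if anything falls off the work surface, if the arm or the gripper's body presses on something with over 40 N, if the wrist force passes 120 N, or if a joint passes its speed limit or range.

## Working session

There is one attempt and no reset: what is moved stays moved. The work goes in short steps, Python scripts to look and compute and a tool call to move; the robot and the scene stay as the last step left them, time stands still between calls to the robot, and variables do not carry over. Pictures are saved under pics/ and viewed, at most 10 in all, crops included, and the job is handed in when it is done.

Besides the shell and the picture viewer there is one more tool, called after "Request:" as name([rows], argument=value, ...), one row to a line, values as JSON. step_arm: Moves the arm, as the interface text tells. Shift numbers are shares of 0.1 m and turn numbers shares of pi rad, none past 1 either way. Its arguments: {"type":"object","properties":{"moves":{"type":"array","items":{"type":"object","properties":{"translation":{"type":"array","items":{"type":"number","minimum":-1,"maximum":1}},"dr":{"type":"array","items":{"type":"number","minimum":-1,"maximum":1}}}}},"hand":{"type":"number"},"grip_force":{"type":"number"}},"required":["moves"]}

```bash
mkdir -p pics; cat > h.py <<'E'
import numpy as np, cv2
from station import status, viewer, workorder, models
def img(c,n):
    im=viewer.get_image(c); cv2.imwrite('pics/'+n,im[:,:,::-1]); return im
def cam(c):
    m=viewer.camera_model(c); R=cv2.Rodrigues(np.array(m['rvec'],float))[0]; return m,R,np.array(m['tvec'],float).ravel()
def w(c,p):
    m,R,t=cam(c); return R.T@(np.array(p)-t)
def ray(c,uv,z):
    m,R,t=cam(c); u=cv2.undistortPoints(np.array([[uv]],float),np.array(m['K']),np.array(m['D'])).ravel()
    d=R.T@np.array([u[0],u[1],1]); o=-R.T@t; return o+d*(z-o[2])/d[2]
def proj(c,P):
    m,R,t=cam(c); return cv2.projectPoints(np.array(P,float).reshape(-1,3),np.array(m['rvec'],float),t,np.array(m['K']),np.array(m['D']))[0].reshape(-1,2)
def tool(p):
    o=status.get_obs(); return np.array(o['ee_rot']).T@(np.array(p)-np.array(o['position']))
E
cat > a.py <<'E'
from h import *
np.set_printoptions(precision=4,suppress=True)
a=img('top','top0.png');b=img('scene','sc0.png')
cv2.imwrite('pics/both.png',cv2.resize(np.vstack([a,b]),(450,600))[:,:,::-1])
for c in('top','scene'):
  for q in('caddy','drawer_face','red_label','front_mark','handle_grip','tape_roll','marker','box_cutter','label_roll','carton','barcode_gun','sanitiser'):
    print(c,q,[(round(d['score'],2),w(c,d['point'])) for d in models.spot_point(q,c)[:2]])
o=status.get_obs();print(o['t'],np.array(o['ee_rot']),o['position'])
E
python3 a.py
```

```text
top caddy [(0.87, array([ 0.6495, -0.0981,  0.0006]))]
top drawer_face [(0.77, array([ 0.4528, -0.1481,  0.0301]))]
top red_label [(0.91, array([ 0.7247, -0.1501,  0.1275]))]
top front_mark [(0.7, array([ 0.5586, -0.1262,  0.1325]))]
top handle_grip [(0.69, array([ 0.6482, -0.1037,  0.2325])), (0.53, array([ 0.3832, -0.4808, -0.0017]))]
top tape_roll [(0.81, array([ 0.6687, -0.2927, -0.0004])), (0.43, array([ 0.578 , -0.4997, -0.0003]))]
top marker [(0.77, array([ 0.4089,  0.0459, -0.004 ]))]
top box_cutter [(0.76, array([ 0.4815, -0.3279, -0.0044])), (0.39, array([ 0.5665,  0.0769, -0.0025]))]
top label_roll [(0.74, array([ 0.5672,  0.077 , -0.0033]))]
top carton [(0.88, array([ 0.5038,  0.5134, -0.0004]))]
top barcode_gun [(0.63, array([ 0.3803, -0.4822,  0.0015]))]
top sanitiser [(0.83, array([ 0.5799, -0.4969,  0.0008]))]
scene caddy [(0.78, array([ 0.6444, -0.1013, -0.006 ]))]
scene drawer_face [(0.74, array([ 0.452 , -0.1458,  0.0276])), (0.73, array([ 0.6498, -0.1027,  0.2336]))]
scene red_label [(0.88, array([ 0.7251, -0.1457,  0.1287])), (0.7, array([ 0.6666, -0.2936,  0.0002]))]
scene front_mark [(0.68, array([ 0.5614, -0.1188,  0.1293]))]
scene handle_grip [(0.9, array([ 0.6502, -0.106 ,  0.2345]))]
scene tape_roll [(0.97, array([ 0.6678, -0.296 ,  0.0014]))]
scene marker [(0.45, array([ 0.408 ,  0.0439, -0.0024]))]
scene box_cutter [(0.69, array([ 0.5799, -0.4913,  0.0032])), (0.67, array([ 0.4828, -0.3249,  0.004 ]))]
scene label_roll [(0.82, array([ 0.5652,  0.0745, -0.0006]))]
scene carton [(0.66, array([ 0.5004,  0.517 , -0.0025])), (0.44, array([ 0.5629,  0.0765, -0.0002]))]
scene barcode_gun [(0.95, array([ 0.3858, -0.4792, -0.0013])), (0.21, array([ 0.6701, -0.2923,  0.0002]))]
scene sanitiser [(0.74, array([ 0.5814, -0.4932,  0.0029])), (0.22, array([ 0.4135,  0.0434, -0.0005]))]
1.3 [[-0.9388  0.3446  0.    ]
 [ 0.3446  0.9388  0.0001]
 [ 0.      0.0001 -1.    ]] [0.2153 0.5868 0.2313]
```

View pics/top0.png

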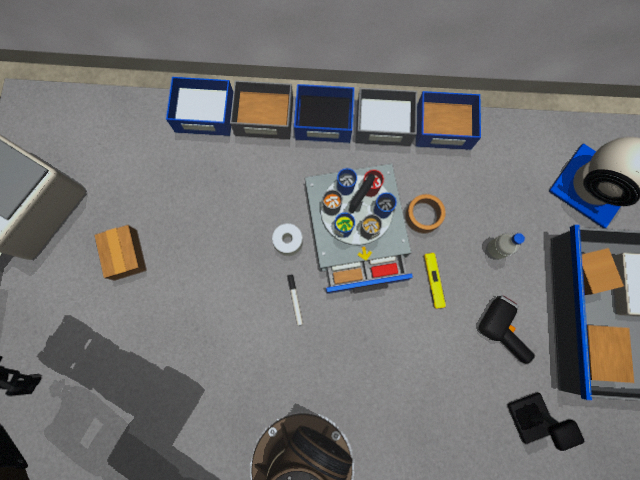

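View pics/sc0.png

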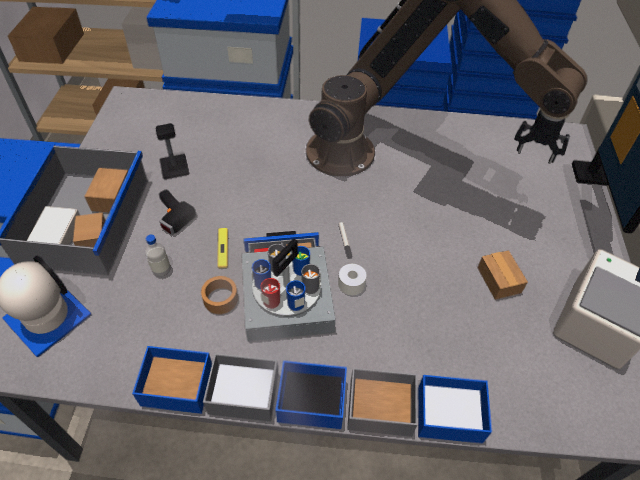

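The top view shows the caddy at about (365,215), red pot at the rear right (372,182) and the drawer open towards the robot at about (368,283). The scene view agrees. The fit gives axis ≈ (0.649,-0.102), yaw ≈ 0.225, drawer ≈ 66 mm open and turntable ≈ +2.37 rad. I'll go to the front of the drawer with the fingers shut.

Request:
step_arm([
  {"translation": [-1, -1, 0], "dr": [0, 0, 0.315]},
  {"translation": [-1, -1, 0], "dr": [0, 0, 0.315]},
  {"translation": [-1, -1, 0], "dr": [0, 0, 0.315]},
  {"translation": [-1, -1, 0], "dr": [0, 0, 0.315]},
  {"translation": [-1, -1, 0], "dr": [0, 0, 0.315]},
  {"translation": [-1, -1, 0], "dr": [0, 0, 0.315]},
  {"translation": [-1, -1, 0], "dr": [0, 0, 0.315]},
], hand=-1, grip_force=60)

```text
t: 2.0
position: [0.2749, 0.4583, 0.2315]
ee_rot: [[-0.221, 0.975, 0.0], [0.975, 0.221, 0.0], [0.0, 0.0, -1.0]]
contact_force: [-0.2, 0.4, -0.1]
width: 0.0002
finger_force: 0.0
```

Request:
step_arm([
  {"translation": [-1, 0.6, 0]},
  {"translation": [-1, 0.6, 0]},
  {"translation": [-1, 0.6, 0]},
])

```text
$.moves[0]: bad value
```

Request:
step_arm([
  {"translation": [-1, 0.6, 0]},
  {"translation": [-1, 0.6, 0]},
  {"translation": [-1, 0.6, 0]},
])

```text
$.moves[0]: bad value
```

Request:
step_arm([
  {"translation": [-1, 0, 0]},
  {"translation": [-1, 0, 0]},
  {"translation": [-1, 0, 0]},
])

```text
$.moves[0]: bad value
```

Request:
step_arm([
  {"translation": [-1, 0, 0]},
  {"translation": [-1, 0, 0]},
  {"translation": [-1, 0, 0]},
])

```text
$.moves[0]: bad value
```

Request:
step_arm([
  {"translation": [-1, -0.6, 0]},
  {"translation": [-1, -0.6, 0]},
  {"translation": [-1, -0.6, 0]},
])

```text
$.moves[0]: bad value
```

Request:
step_arm([
  {"translation": [-1, -0.6, 0]},
  {"translation": [-1, -0.6, 0]},
  {"translation": [-1, -0.6, 0]},
  {"translation": [-1, -0.6, 0]},
])

```text
$.moves[0]: bad value
```

dr is required in every row.

Request:
step_arm([
  {"translation": [-1, 0.6, 0], "dr": [0, 0, 0]},
  {"translation": [-1, 0.6, 0], "dr": [0, 0, 0]},
  {"translation": [-1, 0.6, 0], "dr": [0, 0, 0]},
])

```text
t: 2.3
position: [0.3579, 0.3724, 0.2314]
ee_rot: [[-0.226, 0.974, 0.001], [0.974, 0.226, -0.0], [-0.0, 0.0, -1.0]]
contact_force: [-0.4, 0.6, -0.1]
width: -0.0002
finger_force: 0.0
```

Request:
step_arm([
  {"translation": [-1, 0.6, 0], "dr": [0, 0, 0]},
  {"translation": [-1, 0.6, 0], "dr": [0, 0, 0]},
  {"translation": [-1, 0.6, 0], "dr": [0, 0, 0]},
])

```text
t: 2.6
position: [0.4395, 0.2883, 0.2314]
ee_rot: [[-0.225, 0.974, 0.001], [0.974, 0.225, -0.0], [-0.0, 0.001, -1.0]]
contact_force: [0.1, 0.9, 1.0]
width: -0.0005
finger_force: 0.0
```

Request:
step_arm([
  {"translation": [-1, 0, 0], "dr": [0, 0, 0]},
  {"translation": [-1, 0, 0], "dr": [0, 0, 0]},
  {"translation": [-1, 0, 0], "dr": [0, 0, 0]},
])

```text
t: 2.9
position: [0.4609, 0.1893, 0.2314]
ee_rot: [[-0.223, 0.975, 0.0], [0.975, 0.223, -0.001], [-0.001, -0.0, -1.0]]
contact_force: [0.4, 0.7, -0.3]
width: 0.0002
finger_force: 0.0
```

Request:
step_arm([
  {"translation": [-1, 0, 0], "dr": [0, 0, 0]},
  {"translation": [-1, 0, 0], "dr": [0, 0, 0]},
  {"translation": [-1, 0, 0], "dr": [0, 0, 0]},
])

```text
t: 3.2
position: [0.4837, 0.0924, 0.2314]
ee_rot: [[-0.223, 0.975, 0.001], [0.975, 0.223, -0.0], [-0.001, 0.001, -1.0]]
contact_force: [-0.6, -0.2, 0.7]
width: -0.0001
finger_force: 0.0
```

Request:
step_arm([
  {"translation": [-1, -0.6, 0], "dr": [0, 0, 0]},
  {"translation": [-1, -0.6, 0], "dr": [0, 0, 0]},
  {"translation": [-1, -0.6, 0], "dr": [0, 0, 0]},
])

```text
t: 3.5
position: [0.4458, -0.0165, 0.2314]
ee_rot: [[-0.226, 0.974, -0.0], [0.974, 0.226, -0.0], [-0.0, -0.0, -1.0]]
contact_force: [0.4, -0.3, 0.0]
width: 0.0001
finger_force: 0.0
```

Request:
step_arm([
  {"translation": [-1, -0.6, 0], "dr": [0, 0, 0]},
  {"translation": [-1, -0.6, 0], "dr": [0, 0, 0]},
  {"translation": [-1, -0.6, 0], "dr": [0, 0, 0]},
  {"translation": [-1, -0.6, 0], "dr": [0, 0, 0]},
])

```text
t: 3.9
position: [0.411, -0.1269, 0.2314]
ee_rot: [[-0.225, 0.974, 0.0], [0.974, 0.225, -0.0], [-0.0, 0.0, -1.0]]
contact_force: [0.0, -0.1, 0.6]
width: -0.0
finger_force: 0.0
```

Request:
step_arm([
  {"translation": [-0.3, -0.15, 0], "dr": [0, 0, 0]},
  {"translation": [-0.3, -0.15, 1], "dr": [0, 0, 0]},
  {"translation": [-0.3, -0.15, 1], "dr": [0, 0, 0]},
  {"translation": [-0.3, -0.15, 1], "dr": [0, 0, 0]},
])

```text
t: 4.3
position: [0.4018, -0.1562, 0.1272]
ee_rot: [[-0.228, 0.974, -0.008], [0.974, 0.228, 0.005], [0.007, -0.007, -1.0]]
contact_force: [-0.4, 0.2, 0.7]
width: 0.0001
finger_force: 0.0
```

Request:
step_arm([
  {"translation": [0, 0, 0.5], "dr": [0, 0, 0]},
  {"translation": [0, 0, 0.7], "dr": [0, 0, 0]},
  {"translation": [0, 0, 0.95], "dr": [0, 0, 0]},
  {"translation": [0, 0, 0.95], "dr": [0, 0, 0]},
])

```text
t: 4.7
position: [0.4039, -0.1576, 0.036]
ee_rot: [[-0.229, 0.974, -0.002], [0.974, 0.229, 0.001], [0.002, -0.002, -1.0]]
contact_force: [-0.4, -0.1, 0.3]
width: 0.0001
finger_force: 0.0
```

```bash
cat > b.py <<'E'
import sys
from h import *
np.set_printoptions(precision=4,suppress=True)
d=np.array([.9745,.2245]);n=np.array([-.2245,.9745]);A=np.array([.649,-.102])
o=status.get_obs();r=np.array(o['position'])[:2]-A
print(o['t'],'along',r@d,'lat',r@n,'z',o['position'][2],'F',o['contact_force'])
a=img('scene',sys.argv[1])
for q in('drawer_face','red_label'):
  for e in models.spot_point(q,'scene')[:1]:
    p=w('scene',e['point']);print(q,e['score'],p,(p[:2]-A)@d,(p[:2]-A)@n)
if len(sys.argv)>2: cv2.imwrite('pics/c'+sys.argv[1],cv2.resize(a[200:360,190:390],(800,600) if 0 else (750,600))[:,:,::-1])
E
python3 b.py s1.png
```

```text
4.7 along -0.2512996511302867 lat 0.0008688874942908362 z 0.03602803810642696 F [-0.4391 -0.0614  0.2872]
drawer_face 0.6 [ 0.4526 -0.1453  0.0287] -0.201125779905988 0.001864637483040471
red_label 0.59 [ 0.7266 -0.1442  0.1272] 0.0661372035089411 -0.058583573834743705
```

Request:
step_arm([
  {"translation": [0, 0.1, 0], "dr": [0, 0, 0]},
  {"translation": [0, 0.2, 0], "dr": [0, 0, 0]},
  {"translation": [0, 0.3, 0], "dr": [0, 0, 0]},
  {"translation": [0, 0.4, 0], "dr": [0, 0, 0]},
  {"translation": [0, 0.5, 0], "dr": [0, 0, 0]},
  {"translation": [0, 0.6, 0], "dr": [0, 0, 0]},
])

```text
t: 5.45
position: [0.4627, -0.1446, 0.0363]
ee_rot: [[-0.227, 0.974, -0.0], [0.974, 0.227, 0.0], [0.0, -0.0, -1.0]]
contact_force: [-2.1, -1.0, 1.5]
width: 0.0
finger_force: 0.7
```

Request:
step_arm([
  {"translation": [0, 0.05, 0], "dr": [0, 0, 0]},
  {"translation": [0, 0.1, 0], "dr": [0, 0, 0]},
  {"translation": [0, 0.15, 0], "dr": [0, 0, 0]},
])

```text
t: 5.75
position: [0.4755, -0.1415, 0.0361]
ee_rot: [[-0.228, 0.974, -0.003], [0.974, 0.228, 0.001], [0.001, -0.002, -1.0]]
contact_force: [-11.0, -9.1, 4.7]
width: -0.0002
finger_force: 6.1
```

Request:
step_arm([
  {"translation": [0, 0.03, 0], "dr": [0, 0, 0]},
  {"translation": [0, 0.06, 0], "dr": [0, 0, 0]},
])

```text
t: 5.95
position: [0.4815, -0.1402, 0.0362]
ee_rot: [[-0.227, 0.974, -0.002], [0.974, 0.227, 0.0], [0.001, -0.002, -1.0]]
contact_force: [-6.0, -4.4, 3.5]
width: -0.0002
finger_force: 3.2
```

```bash
python3 b.py s2.png
```

```text
5.95 along -0.1718054293720596 lat 0.0003602956027582427 z 0.03616486530261466 F [-6.0286 -4.3845  3.5263]
red_label 0.81 [ 0.7252 -0.1469  0.1283] 0.06421326975772933 -0.06088475650958119
```

Request:
step_arm([
  {"translation": [0, 0.02, 0], "dr": [0, 0, 0]},
  {"translation": [0, 0.05, 0], "dr": [0, 0, 0]},
])

```text
t: 6.3
position: [0.4871, -0.1389, 0.0362]
ee_rot: [[-0.227, 0.974, -0.0], [0.974, 0.227, 0.0], [0.0, -0.0, -1.0]]
contact_force: [-1.0, -0.1, 0.3]
width: 0.0001
finger_force: 0.6
```

Request:
step_arm([
  {"translation": [0, 0.02, 0], "dr": [0, 0, 0]},
  {"translation": [0, 0.04, 0], "dr": [0, 0, 0]},
])

```text
t: 6.5
position: [0.4889, -0.1381, 0.0361]
ee_rot: [[-0.228, 0.974, -0.005], [0.974, 0.228, 0.001], [0.002, -0.005, -1.0]]
contact_force: [-25.2, -19.6, 11.5]
width: 0.0
finger_force: 14.4
```

```bash
python3 b.py s3.png
```

```text
6.5 along -0.16414356153828416 lat 0.0007347012262283736 z 0.03612548792763462 F [-25.2175 -19.6053  11.5041]
drawer_face 0.15 [ 0.6439 -0.1025 -0.0019] -0.00504716673138102 0.0006209325876170821
red_label 0.95 [ 0.7271 -0.1461  0.128 ] 0.0661637185277304 -0.060516187844843077
```

Force dropped as the catch pulled in, then rose to about 25 N at the stop, so the drawer is home. I'll back off, lift and move above the handle.

Request:
step_arm([
  {"translation": [0, -0.4, 0], "dr": [0, 0, 0]},
  {"translation": [0, -0.4, -0.3], "dr": [0, 0, 0]},
  {"translation": [0, -0.4, -1], "dr": [0, 0, 0]},
  {"translation": [0, -0.4, -1], "dr": [0, 0, 0]},
])

```text
t: 7.05
position: [0.4531, -0.1475, 0.1396]
ee_rot: [[-0.227, 0.974, 0.004], [0.974, 0.227, -0.002], [-0.002, 0.003, -1.0]]
contact_force: [0.7, -0.6, -1.2]
width: 0.0001
finger_force: 0.0
```

Request:
step_arm([
  {"translation": [0, 0, -1], "dr": [0, 0, 0]},
  {"translation": [0, 0, -1], "dr": [0, 0, 0]},
  {"translation": [0, 0, -1], "dr": [0, 0, 0]},
], hand=1)

```text
t: 7.35
position: [0.4542, -0.1478, 0.2421]
ee_rot: [[-0.228, 0.974, 0.009], [0.974, 0.228, -0.004], [-0.006, 0.008, -1.0]]
contact_force: [0.8, -0.7, -0.5]
width: 0.043
finger_force: 0.0
```

```bash
python3 b.py s4.png 1; python3 - <<'E'
from h import *
for c in('scene','top'):
  if c=='top': img(c,'t4.png')
  for q in('handle_grip','front_mark'):
    print(c,q,[(e['score'],w(c,e['point'])) for e in models.spot_point(q,c)[:1]])
E
```

```text
7.35 along -0.2001255118868377 lat -0.0009099069737189339 z 0.24206342447631318 F [ 0.7663 -0.6606 -0.4966]
red_label 0.9 [ 0.7264 -0.1456  0.129 ] 0.06563021314256227 -0.05986369653452794
scene handle_grip []
scene front_mark [(0.81, array([ 0.56025582, -0.12415889,  0.13140365]))]
top handle_grip [(0.56, array([ 0.64809447, -0.09844185,  0.23660525]))]
top front_mark [(0.73, array([ 0.55833553, -0.12494017,  0.1333048 ]))]
```

View pics/cs4.png

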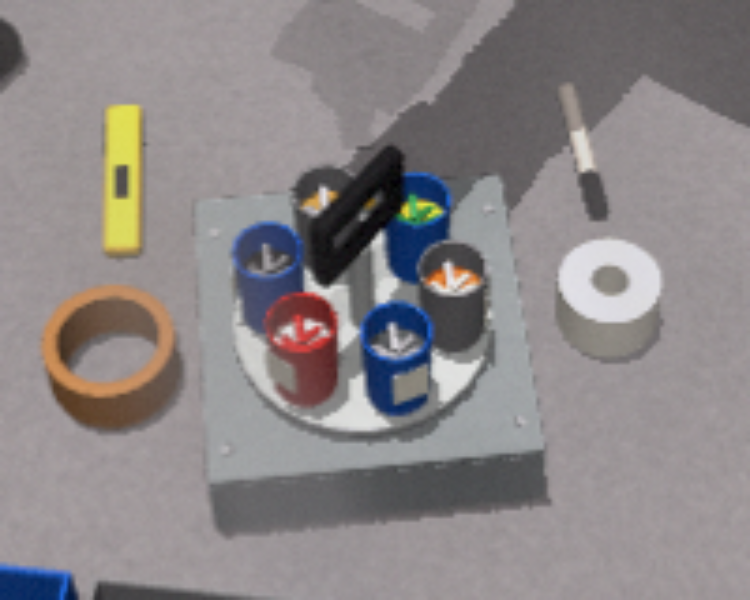

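The crop shows the red pot at the rear left (303,350), the handle loop clear at (355,215), and no drawer standing out beyond the base. Next I go above the handle and align.

Request:
step_arm([
  {"translation": [0, 0, -0.5], "dr": [0, 0, 0]},
  {"translation": [0, 0, -0.55], "dr": [0, 0, 0]},
  {"translation": [0, 1, -0.55], "dr": [0, 0, 0]},
  {"translation": [0, 1, -0.55], "dr": [0, 0, 0]},
  {"translation": [0, 1, -0.55], "dr": [0, 0, 0]},
])

```text
t: 8.25
position: [0.5533, -0.1234, 0.2896]
ee_rot: [[-0.229, 0.973, -0.0], [0.973, 0.229, 0.001], [0.001, 0.0, -1.0]]
contact_force: [-1.6, 0.2, -1.0]
width: 0.0854
finger_force: 0.0
```

Request:
step_arm([
  {"translation": [0, 1, 0], "dr": [0, 0, -0.263]},
  {"translation": [0, 1, 0], "dr": [0, 0, -0.263]},
  {"translation": [0, 1, 0], "dr": [0, 0, -0.263]},
  {"translation": [0, 1, 0], "dr": [0, 0, -0.263]},
  {"translation": [0, 1, 0], "dr": [0, 0, -0.263]},
  {"translation": [0, 1, 0], "dr": [0, 0, -0.263]},
  {"translation": [0, 1, 0], "dr": [0, 0, -0.263]},
])

```text
t: 8.95
position: [0.6466, -0.1017, 0.2903]
ee_rot: [[-0.871, 0.492, -0.001], [0.492, 0.871, 0.0], [0.001, -0.0, -1.0]]
contact_force: [0.5, 0.2, 0.6]
width: 0.0855
finger_force: 0.0
```

```bash
python3 b.py s5.png 1;python3 -c "
from h import *
o=status.get_obs();print(o['position'],o['ee_rot'],o['joint_pos'],o['width'])
a=viewer.get_image('top');cv2.imwrite('pics/ct5.png',cv2.resize(a[140:300,290:450],(600,600))[:,:,::-1])"
```

```text
8.95 along -0.0022909793293485205 lat 0.0007858177218152099 z 0.29034534346067603 F [0.4747 0.2256 0.5536]
red_label 0.95 [ 0.7277 -0.1459  0.1299] 0.0668178670159579 -0.06043139292553986
[ 0.64671677 -0.10173621  0.29084746] [[-8.69034881e-01  4.94750451e-01 -6.05895623e-04]
 [ 4.94750407e-01  8.69035087e-01  2.29980014e-04]
 [ 6.40327270e-04 -9.99064521e-05 -9.99999790e-01]] [-2.56892129e-01  4.86821003e-01  1.40153870e+00  7.20791107e-05
  1.25387740e+00 -1.31016325e+00] 0.0854533009533106
```

View pics/cs5.png

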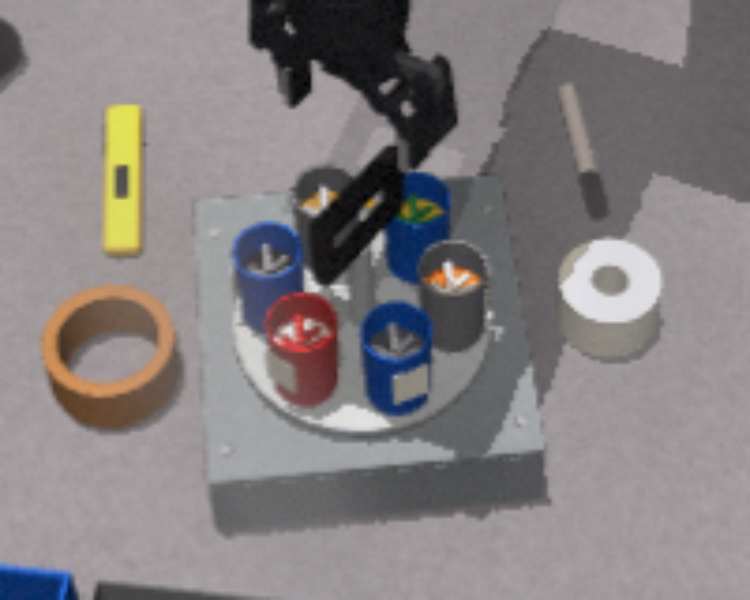

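The fingers straddle the bar line and are aligned. I'll descend and pinch.

Request:
step_arm([
  {"translation": [-0.02, 0.01, 0.3], "dr": [0, 0, 0]},
  {"translation": [-0.02, 0.01, 0.55], "dr": [0, 0, 0]},
  {"translation": [-0.02, 0.01, 0.73], "dr": [0, 0, 0]},
  {"translation": [-0.02, 0.01, 0.73], "dr": [0, 0, 0]},
  {"translation": [-0.02, 0.01, 0.73], "dr": [0, 0, 0]},
])

```text
t: 9.65
position: [0.6493, -0.1019, 0.2187]
ee_rot: [[-0.87, 0.493, 0.0], [0.493, 0.87, 0.0], [-0.0, 0.0, -1.0]]
contact_force: [-0.3, -0.4, 1.0]
width: 0.0852
finger_force: 0.0
```

Request:
step_arm([
  {"translation": [0, 0, 0], "dr": [0, 0, 0]},
  {"translation": [0, 0, 0], "dr": [0, 0, 0]},
  {"translation": [0, 0, 0], "dr": [0, 0, 0]},
  {"translation": [0, 0, 0], "dr": [0, 0, 0]},
  {"translation": [0, 0, 0], "dr": [0, 0, 0]},
  {"translation": [0, 0, 0], "dr": [0, 0, 0]},
  {"translation": [0, 0, 0], "dr": [0, 0, 0]},
  {"translation": [0, 0, 0], "dr": [0, 0, 0]},
  {"translation": [0, 0, 0], "dr": [0, 0, 0]},
  {"translation": [0, 0, 0], "dr": [0, 0, 0]},
], hand=-1, grip_force=40)

```text
t: 10.65
position: [0.6487, -0.1027, 0.2188]
ee_rot: [[-0.87, 0.493, -0.001], [0.493, 0.87, -0.001], [-0.0, -0.001, -1.0]]
contact_force: [-5.4, -5.1, 3.8]
width: 0.0156
finger_force: 41.6
```

```bash
python3 b.py s6.png
```

```text
10.65 along -0.0004894078393709506 lat -0.0006172748477997109 z 0.21877882573040625 F [-5.4219 -5.1457  3.7661]
red_label 0.77 [ 0.7227 -0.1465  0.1306] 0.06178183058994505 -0.059919033267997565
```

Request:
step_arm([
  {"translation": [0, -0.01, 0], "dr": [0, 0, 0]},
  {"translation": [0, -0.01, 0], "dr": [0, 0, 0.02]},
  {"translation": [0, -0.01, 0], "dr": [0, 0, 0.05]},
  {"translation": [0, -0.01, 0], "dr": [0, 0, 0.09]},
  {"translation": [0, -0.01, 0], "dr": [0, 0, 0.13]},
  {"translation": [0, -0.01, 0], "dr": [0, 0, 0.17]},
  {"translation": [0, -0.01, 0], "dr": [0, 0, 0.21]},
  {"translation": [0, -0.01, 0], "dr": [0, 0, 0.25]},
  {"translation": [0, -0.01, 0], "dr": [0, 0, 0.29]},
  {"translation": [0, -0.01, 0], "dr": [0, 0, 0.33]},
  {"translation": [0, -0.01, 0], "dr": [0, 0, 0.36]},
  {"translation": [0, -0.01, 0], "dr": [0, 0, 0.38]},
])

```text
t: 12.0
position: [0.6468, -0.1037, 0.2188]
ee_rot: [[0.141, 0.99, -0.004], [0.99, -0.142, -0.001], [-0.002, -0.004, -1.0]]
contact_force: [-15.2, -6.0, 8.3]
width: 0.0154
finger_force: 42.3
```

Request:
step_arm([
  {"translation": [0, 0, 0], "dr": [0, 0, 0.02]},
  {"translation": [0, 0, 0], "dr": [0, 0, 0.05]},
  {"translation": [0, 0, 0], "dr": [0, 0, 0.09]},
  {"translation": [0, 0, 0], "dr": [0, 0, 0.13]},
  {"translation": [0, 0, 0], "dr": [0, 0, 0.17]},
  {"translation": [0, 0, 0], "dr": [0, 0, 0.21]},
  {"translation": [0, 0, 0], "dr": [0, 0, 0.25]},
  {"translation": [0, 0, 0], "dr": [0, 0, 0.29]},
  {"translation": [0, 0, 0], "dr": [0, 0, 0.33]},
  {"translation": [0, 0, 0], "dr": [0, 0, 0.36]},
  {"translation": [0, 0, 0], "dr": [0, 0, 0.384]},
  {"translation": [0, 0, 0], "dr": [0, 0, 0.384]},
])

```text
t: 13.2
position: [0.6451, -0.1023, 0.2187]
ee_rot: [[0.975, 0.222, -0.008], [0.222, -0.975, 0.001], [-0.008, -0.003, -1.0]]
contact_force: [-23.8, 1.4, 13.1]
width: 0.0151
finger_force: 42.9
```

```bash
python3 b.py s7.png 1;python3 -c "
from h import *
o=status.get_obs();print(o['position'],o['ee_rot'],o['wrist_torque'],o['finger_force'])
a=viewer.get_image('top');cv2.imwrite('pics/t7.png',a[:,:,::-1]);cv2.imwrite('pics/ct7.png',cv2.resize(a[150:300,290:450],(640,600),interpolation=cv2.INTER_CUBIC)[:,:,::-1])
for q in('drawer_face','red_label','front_mark'): print(q,[(e['score'],w('top',e['point'])) for e in models.spot_point(q,'top')[:1]])"
```

```text
13.2 along -0.0038165046080157407 lat 0.0006181932099127154 z 0.21874039416256275 F [-23.8116   1.4486  13.0999]
red_label 0.92 [ 0.5572 -0.1219  0.1299] -0.09393216428640751 0.0011854327773883726
[ 0.64513477 -0.10225249  0.21875076] [[ 0.97443759  0.2245162  -0.00799062]
 [ 0.22453108 -0.97446641  0.00100494]
 [-0.00756097 -0.00277339 -0.99996757]] [0.13959806 3.54855572 0.02453671] 42.95105159282684
drawer_face []
red_label []
front_mark []
```

View pics/ct7.png

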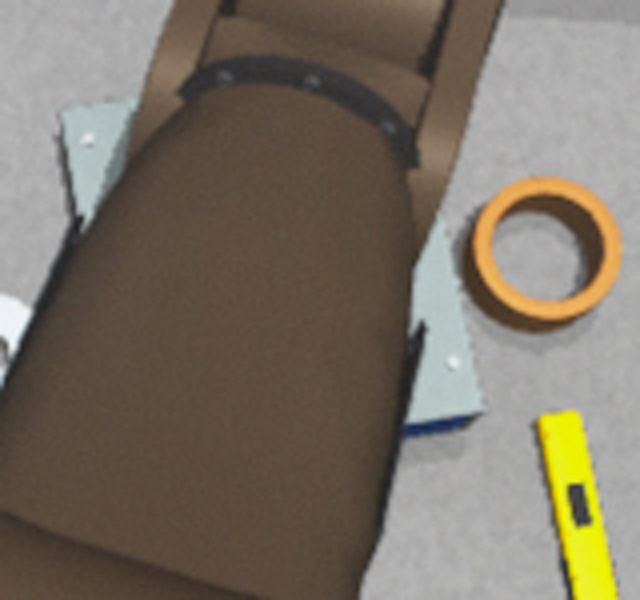

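View pics/cs7.png

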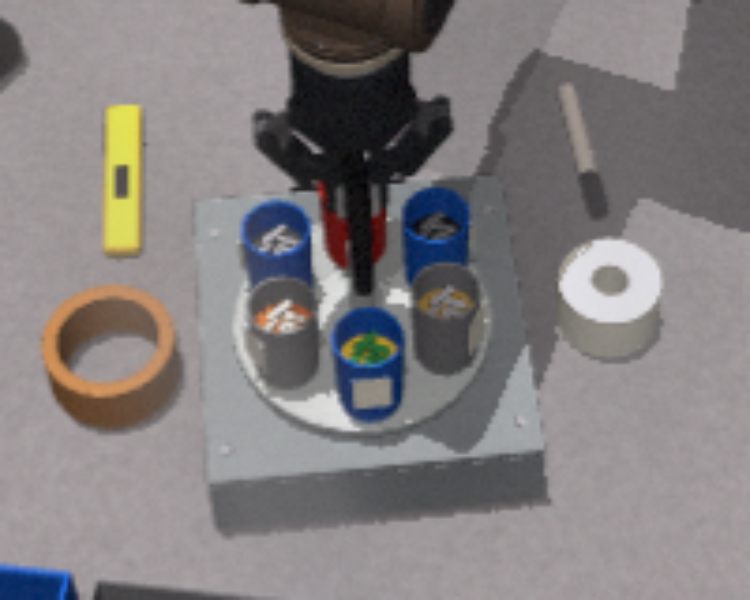

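The red pot is now at the front, behind the handle as the scene camera sees it (crop 350,230), with the green-filled pot at the rear. I'll relieve the side force and refine the caddy yaw from the four base screws.

Request:
step_arm([
  {"translation": [-0.02, 0, 0], "dr": [0, 0, 0]},
  {"translation": [-0.04, 0, 0], "dr": [0, 0, 0]},
  {"translation": [-0.04, 0, 0], "dr": [0, 0, 0]},
  {"translation": [-0.04, 0, 0], "dr": [0, 0, 0]},
])

```text
t: 13.95
position: [0.6451, -0.1023, 0.2188]
ee_rot: [[0.974, 0.225, 0.001], [0.225, -0.974, 0.002], [0.002, -0.001, -1.0]]
contact_force: [1.1, 6.9, 4.0]
width: 0.015
finger_force: 41.6
```

```bash
python3 b.py s8.png; python3 - <<'E'
from h import *
o=status.get_obs();R=np.array(o['ee_rot']);print(o['position'],'toolx ang',np.arctan2(R[1,0],R[0,0]),o['contact_force'])
a=cv2.imread('pics/s7.png')
P=[]
for u,v in((215,232),(490,208),(522,422),(225,450)):
    x,y=190+u/3.75,200+v/3.75; x0,y0=int(x)-4,int(y)-4
    g=cv2.cvtColor(a,cv2.COLOR_BGR2GRAY)[y0:y0+9,x0:x0+9].astype(float); g=np.clip(g-np.median(g)-8,0,None)
    yy,xx=np.mgrid[:9,:9]; c=(x0+(g*xx).sum()/g.sum(),y0+(g*yy).sum()/g.sum()); P.append(ray('scene',c,.071)[:2]); print((round(x,1),round(y,1)),c,P[-1])
# order: front-right(-y), front-left, rear-left, rear-right
P=np.array(P)
e=[P[2]-P[1],P[3]-P[0]]; s=[P[1]-P[0],P[2]-P[3]]
print('lengths',[np.linalg.norm(v) for v in e+s])
print('yaw',[np.arctan2(v[1],v[0]) for v in e],[np.arctan2(-v[0],v[1]) for v in s],'centre',P.mean(0))
# outer-label directions of the visible pots: labels via red region centroid
for q in('red_label','front_mark'): print(q,[(e['score'],w('scene',e['point'])) for e in models.spot_point(q,'scene')[:1]])
E
```

```text
13.95 along -0.003841117353133223 lat 0.0005872618516672343 z 0.21876760580619165 F [1.0541 6.9376 3.9994]
red_label 0.74 [ 0.5569 -0.1206  0.1329] -0.0938928598916046 0.0025350724637433764
[ 0.64514195 -0.10228275  0.21877978] toolx ang 0.22666703769472787 [1.68718472 6.31202626 2.45630383]
(247.3, 261.9) (np.float64(246.64705882352942), np.float64(261.47058823529414)) [ 0.5742301  -0.22721519]
(320.7, 255.5) (np.float64(319.6666666666667), np.float64(255.06666666666666)) [ 0.52704823 -0.02168927]
(329.2, 312.5) (np.float64(328.6279069767442), np.float64(311.6744186046512)) [0.71313703 0.02125026]
(250.0, 320.0) (np.float64(249.5609756097561), np.float64(319.3414634146341)) [ 0.76062444 -0.18497746]
lengths [np.float64(0.1909786454245974), np.float64(0.19112005618856692), np.float64(0.21087207132133812), np.float64(0.21162449438875153)]
yaw [np.float64(0.22677825182195083), np.float64(0.22284074979122556)] [np.float64(0.22565664586896575), np.float64(0.22632184854067466)] centre [ 0.64375995 -0.10315792]
red_label [(0.74, array([ 0.55693693, -0.12060758,  0.13292455]))]
front_mark [(0.75, array([ 0.56315749, -0.12472061,  0.12900057]))]
```

Request:
step_arm([
  {"translation": [0, -0.01, 0], "dr": [0, 0, 0]},
  {"translation": [0, -0.01, 0], "dr": [0, 0, 0]},
  {"translation": [0, -0.01, 0], "dr": [0, 0, 0]},
  {"translation": [0, -0.01, 0], "dr": [0, 0, 0]},
])

```text
t: 14.6
position: [0.6451, -0.1023, 0.2187]
ee_rot: [[0.974, 0.224, 0.002], [0.224, -0.974, 0.0], [0.002, 0.0, -1.0]]
contact_force: [5.4, 3.8, 4.2]
width: 0.0153
finger_force: 41.7
```

```bash
python3 - <<'E'
from h import *
o=status.get_obs();R=np.array(o['ee_rot']);print(o['t'],np.arctan2(R[1,0],R[0,0]),o['contact_force'],o['width'],o['finger_force'])
a=img('scene','s9.png')
# predicted rims and rear label at theta=0 drawn on the picture
A=np.array([.6448,-.1025]);y=.2255;big=cv2.resize(a[225:325,225:345],(720,600),interpolation=cv2.INTER_CUBIC)[:,:,::-1].copy()
for k in range(6):
    b=y+np.pi+k*np.pi/3;c=A+.066*np.array([np.cos(b),np.sin(b)]);t=np.linspace(0,6.283,60)
    p=proj('scene',np.c_[c[0]+.025*np.cos(t),c[1]+.025*np.sin(t),0*t+.161]);p=((p-[225,225]+.5)*6-.5).astype(int)
    cv2.polylines(big,[p],True,(0,255,255),1)
cv2.imwrite('pics/c9.png',big)
E
```

```text
14.6 0.22632946321870057 [5.43308625 3.8125639  4.19959722] 0.015331297902313726 41.71096622943878
```

View pics/c9.png

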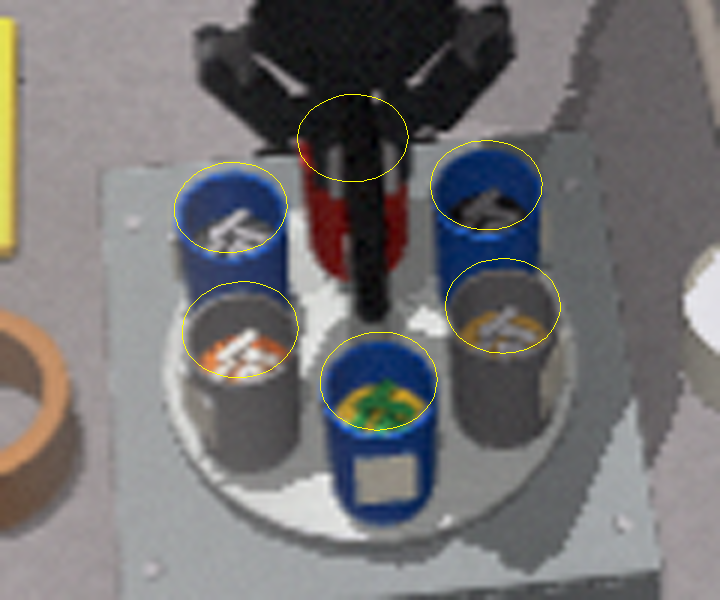

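The predicted rims for angle 0 match every visible pot, with only a uniform shift of about 1 px. For example, the green-filled pot is at (380,388) against a predicted (379,381). There is no rotation error, and the grip holds at about 42 N.

```bash
python3 -c "
from station import workorder
print(workorder.job_done())"
```

```text
the job is handed in; nothing more can be done
None
```

The job is handed in: I pushed the drawer home past its catch, turned the red pot to the front over the arrow, and the gripper is still holding the handle at about 42 N. I judged the drawer by the catch releasing and then about 25 N at the stop; the camera could not measure it once shut.

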